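Fit out the dropper stand: divider comb, droppers, keeper rail

TASK

Fit out the raised dropper stand. First lower the blue divider comb fully home, every tooth in its own slot of the rear row and its spine at the back; then stand every dropper bottle upright in a bay of its own between the fins; last lower the orange keeper rail fully home in the front row of slots. Leave the scraper where it lies.

Things in the scene. Friction and masses are not known exactly. Their poses are not given: they have to be found in the camera images.
- stand: Fixed white slotted stand with grey cheeks. Origin on the table under the middle of the rear slot row; x to its back, y along it, z up. Deck at z = 60 mm, x -62 to +29, 246 mm long. Rear row: 8 slots at x = 0, y = +-16, +-48, +-80, +-112, each 31 (x) by 7 mm (y). Front row: 4 slots at x = -40, y = +-32, +-96, each 31 by 8 mm. All pass through the 16 mm deck, with 1.5 mm chamfers.
- comb_home (a point): Point fixed on the stand, 30 mm above the deck on the middle of the rear slot row (stand x = 0, y = 0, z = 90), axes as the stand's: comb_grip lies here when the comb is fully home.
- keeper_home (a point): Point fixed on the stand, 30 mm above the deck on the middle of the front slot row (stand x = -40, y = 0, z = 90), axes as the stand's: keeper_grip lies here when the keeper is fully home.
- bay_0 (a point): Point on the stand's deck in the middle of bay 0 (stand x = 0, y = +96 mm, z = 60), a 28 mm wide bay between two fins once the comb is home.
- bay_1 (a point): Point on the stand's deck in the middle of bay 1 (stand x = 0, y = +64 mm, z = 60), a 28 mm wide bay between two fins once the comb is home.
- bay_2 (a point): Point on the stand's deck in the middle of bay 2 (stand x = 0, y = +32 mm, z = 60), a 28 mm wide bay between two fins once the comb is home.
- bay_3 (a point): Point on the stand's deck in the middle of bay 3 (stand x = 0, y = -32 mm, z = 60), a 28 mm wide bay between two fins once the comb is home.
- bay_4 (a point): Point on the stand's deck in the middle of bay 4 (stand x = 0, y = -64 mm, z = 60), a 28 mm wide bay between two fins once the comb is home.
- bay_5 (a point): Point on the stand's deck in the middle of bay 5 (stand x = 0, y = -96 mm, z = 60), a 28 mm wide bay between two fins once the comb is home.
- comb_grip (a point): Middle of the grip block of the loose blue divider comb, 30 mm above its fins' underside. y runs along the comb, x to its spine side, z up. Block: 24 mm (x) by 26 mm (y, the way to grip it), from the underside to 46 mm above it. The comb starts standing on its teeth on the table (this point at z = 39 mm) and may be knocked aside there.
- comb_spine (a point): Middle of the comb's spine bar, 17 mm in +x of the comb's mid plane, 26 mm lower than comb_grip. It belongs at the back (+x) of the stand.
- keeper_grip (a point): Middle of the grip block of the loose orange keeper rail, 30 mm above the rail's underside. y runs along the keeper, z up. Block: 14 mm (x) by 26 mm (y, the way to grip it), up to 46 mm above the underside. The keeper starts standing on its teeth on the table (this point at z = 39 mm) and may be knocked aside there.
- dropper_0_mid (a point): Centre (33 mm above its foot) of a dropper bottle, round, white body 21 mm across and 43 mm high with a tapering black cap above (16 mm wide, top at 66 mm), 30 g; stands upright on the table. Four to six of the six are present (None: absent, or held).
- dropper_1_mid (a point): Centre (33 mm above its foot) of a dropper bottle, round, white body 21 mm across and 43 mm high with a tapering black cap above (16 mm wide, top at 66 mm), 30 g; stands upright on the table. Four to six of the six are present (None: absent, or held).
- dropper_2_mid (a point): Centre (33 mm above its foot) of a dropper bottle, round, white body 21 mm across and 43 mm high with a tapering black cap above (16 mm wide, top at 66 mm), 30 g; stands upright on the table. Four to six of the six are present (None: absent, or held).
- dropper_3_mid (a point): Centre (33 mm above its foot) of a dropper bottle, round, white body 21 mm across and 43 mm high with a tapering black cap above (16 mm wide, top at 66 mm), 30 g; stands upright on the table. Four to six of the six are present (None: absent, or held).
- dropper_4_mid (a point): Centre (33 mm above its foot) of a dropper bottle, round, white body 21 mm across and 43 mm high with a tapering black cap above (16 mm wide, top at 66 mm), 30 g; stands upright on the table. Four to six of the six are present (None: absent, or held).
- dropper_5_mid (a point): Centre (33 mm above its foot) of a dropper bottle, round, white body 21 mm across and 43 mm high with a tapering black cap above (16 mm wide, top at 66 mm), 30 g; stands upright on the table. Four to six of the six are present (None: absent, or held).
- comb: The comb itself, about 120 g, nearly balanced about its block; origin at the middle of its fins' underside, 30 mm below comb_grip. 8 fins at y = +-16, +-48, +-80, +-112 mm, 4 mm thick, x -16 to +16, 12 mm high; spine bar 6 by 228 mm, 8 mm high, at x = +17. Under each fin a steel tooth 28 mm (x) by 4 mm (y) reaches 9 mm below it; its last 3 mm is 2 mm narrower each way.
- keeper: The keeper itself, about 100 g; origin at the middle of its rail's underside, 30 mm below keeper_grip. Rail 30 mm (x) by 220 mm (y), 10 mm high. 4 steel teeth at x = 0, y = +-32, +-96 mm, each 28 mm (x) by 5 mm (y), reach 9 mm below the underside; the last 3 mm is 2 mm narrower each way. The same turned end for end.
- scraper_tool: Beige hand scraper, 115 x 56 x 9 mm, lying on the table at the front left; origin under its middle. Bystander, loose.
Not all that is in view belongs to the job. Leave any yellow look-alike of the part that bears dropper_2_mid alone.

How it is judged (in metres and radians):
On the way, in this order (a step that is already met when the one before it is completed fails the run):
1. the divider comb is fully home and let go (horizontal distance between comb_grip and comb_home below 0.0035 m and z of comb_grip in the frame of comb_home below 0.003 m and angle between the y axis of comb_grip and the y axis of comb_home, either way round below 0.035 rad and angle between comb_grip's own z axis and vertical below 0.035 rad and x of comb_spine in the frame of comb_home above 0.003 m and contact force between comb and the fingers below 0.3 N), for 0.3 s.
2. every dropper present stands upright in a bay, the comb still home (angle between each of dropper_0_mid, dropper_1_mid, dropper_2_mid, dropper_3_mid, dropper_4_mid, dropper_5_mid's own z axis and vertical below 0.1 rad and z of dropper_0_mid in the frame of comb_home between -0.003 and 0.008 m and (horizontal distance between dropper_0_mid and bay_0 below 0.012 m or horizontal distance between dropper_0_mid and bay_1 below 0.012 m or horizontal distance between dropper_0_mid and bay_2 below 0.012 m or horizontal distance between dropper_0_mid and bay_3 below 0.012 m or horizontal distance between dropper_0_mid and bay_4 below 0.012 m or horizontal distance between dropper_0_mid and bay_5 below 0.012 m) and z of dropper_1_mid in the frame of comb_home between -0.003 and 0.008 m and (horizontal distance between dropper_1_mid and bay_0 below 0.012 m or horizontal distance between dropper_1_mid and bay_1 below 0.012 m or horizontal distance between dropper_1_mid and bay_2 below 0.012 m or horizontal distance between dropper_1_mid and bay_3 below 0.012 m or horizontal distance between dropper_1_mid and bay_4 below 0.012 m or horizontal distance between dropper_1_mid and bay_5 below 0.012 m) and z of dropper_2_mid in the frame of comb_home between -0.003 and 0.008 m and (horizontal distance between dropper_2_mid and bay_0 below 0.012 m or horizontal distance between dropper_2_mid and bay_1 below 0.012 m or horizontal distance between dropper_2_mid and bay_2 below 0.012 m or horizontal distance between dropper_2_mid and bay_3 below 0.012 m or horizontal distance between dropper_2_mid and bay_4 below 0.012 m or horizontal distance between dropper_2_mid and bay_5 below 0.012 m) and z of dropper_3_mid in the frame of comb_home between -0.003 and 0.008 m and (horizontal distance between dropper_3_mid and bay_0 below 0.012 m or horizontal distance between dropper_3_mid and bay_1 below 0.012 m or horizontal distance between dropper_3_mid and bay_2 below 0.012 m or horizontal distance between dropper_3_mid and bay_3 below 0.012 m or horizontal distance between dropper_3_mid and bay_4 below 0.012 m or horizontal distance between dropper_3_mid and bay_5 below 0.012 m) and z of dropper_4_mid in the frame of comb_home between -0.003 and 0.008 m and (horizontal distance between dropper_4_mid and bay_0 below 0.012 m or horizontal distance between dropper_4_mid and bay_1 below 0.012 m or horizontal distance between dropper_4_mid and bay_2 below 0.012 m or horizontal distance between dropper_4_mid and bay_3 below 0.012 m or horizontal distance between dropper_4_mid and bay_4 below 0.012 m or horizontal distance between dropper_4_mid and bay_5 below 0.012 m) and z of dropper_5_mid in the frame of comb_home between -0.003 and 0.008 m and (horizontal distance between dropper_5_mid and bay_0 below 0.012 m or horizontal distance between dropper_5_mid and bay_1 below 0.012 m or horizontal distance between dropper_5_mid and bay_2 below 0.012 m or horizontal distance between dropper_5_mid and bay_3 below 0.012 m or horizontal distance between dropper_5_mid and bay_4 below 0.012 m or horizontal distance between dropper_5_mid and bay_5 below 0.012 m) and horizontal distance between comb_grip and comb_home below 0.0035 m and z of comb_grip in the frame of comb_home below 0.003 m and angle between the y axis of comb_grip and the y axis of comb_home, either way round below 0.035 rad and angle between comb_grip's own z axis and vertical below 0.035 rad and x of comb_spine in the frame of comb_home above 0.003 m), for 0.3 s.
3. the keeper rail is fully home in the front row (horizontal distance between keeper_grip and keeper_home below 0.0035 m and z of keeper_grip in the frame of keeper_home below 0.003 m and angle between the y axis of keeper_grip and the y axis of keeper_home, either way round below 0.035 rad and angle between keeper_grip's own z axis and vertical below 0.035 rad), for 0.3 s.
At the end, for the whole second after the job is handed in: Comb and keeper home: grip point within 3.5 mm of its home point sideways and less than 3 mm above it, along the stand and upright within 2 degrees, spine to the back. Every dropper upright (6 degrees) on the deck within 12 mm of a bay's middle; all at rest (all of step 2 and all of step 3 and linear speed of each of comb, keeper below 0.02 m/s); the robot touches nothing.
It fails at once if the scraper is shifted (distance of scraper_tool from where it was at the start of the episode above 0.06 m).
Of dropper_0, dropper_1, dropper_2, dropper_3, dropper_4, dropper_5 only 4 to 6 are there at a start; the rules pass over those that are not, and their reading is None.
At some moment in a run one of comb, keeper may be knocked a few centimetres aside while the robot is not near it.
It also fails if it takes over 200 s, if anything falls off the work surface, if the arm or the gripper's body presses on something with over 40 N, if the wrist force passes 120 N, or if a joint passes its speed limit or range.

ROBOT

A 6-joint arm with a two-finger parallel gripper is mounted at the origin on a cart in front of the work surface, level with it; the furniture and walls round the work are solid. World frame = base frame: x ahead of the robot, y to its left, z up, the work surface at z = 0. Lengths are in mm, angles in rad, forces in N, time in s.
With the tool pointing down it reaches from about 275 to 825 mm from the base axis. Payload 4.9 kg.
Tool frame: the origin (TCP) lies midway between the tips of the shut fingers; the grasp point (between the pads) lies 19 mm behind it; x points along the fingers, z is the direction in which the jaws open and shut, and the axes are right-handed (so a half turn about x gives the same grasp; the last joint's range is limited). The gripper opens to 85 mm and grips with 20 to 120 N. Pads are 22 mm wide; open, the fingers measure 114 mm over their backs; the gripper's body (76 mm by 85 mm) begins 54 mm behind the grasp point. The pads swing forward as they close: fully open they stand 13 mm farther back than shut.
Start: joints at [1.166, 0.326, -0.193, 1.052, 0, 1.437], TCP at [147.12, 529.976, 231.281] pointing down, gripper open.
Joint ranges: [-2.65, 2.65], [-0.97, 1.79], [-1.3, 1.35], [-1.93, 2.1], [-1.47, 1.37], [-3.14, 3.14]. Speed limits (rad/s): [2.57, 2.57, 3.14, 3.14, 3.14, 3.14].

INTERFACE

Orientations are given as a rotation vector (axis times angle).
In Python, from rig import ctrl, viewer gives the robot as it stands.
- The arm moves only by the tool jog_arm, never from a script. Its argument "moves" is one flat list of numbers, 7 for each row, row after row: the finger opening in m, from 0 to 0.0854, then the shift along the world's x, y, z in m, then the turn, a rotation vector about the world's x, y, z in degrees. In form: [hand, x, y, z, ax, ay, az, hand, x, y, z, ax, ay, az, ...]. A call has 1 to 12 rows; each row shifts and turns the commanded pose from where the row before left it; what a row does not reach is not made up. A row lasts 1/12 s, in which the tool goes at most 41.7 mm and 7.16 degrees, less where a joint would pass 70% of its speed; a pose out of reach is approached as far as the arm can. A call with a gripper value outside its range is refused whole. The fingers move at their own pace and stop on an object; the grip force is fixed at half the most. Time passes only in rows, so rows that do not move let the fingers close. It gives the time, the measured TCP pose, the force and the opening at its end, in the units of the state.
- ctrl.state(): the state, without advancing time (a new reading comes with each control period).
- viewer.read_camera(name): name is "scene" or "top" or "wrist"; returns a dict with "image" (400x640x3 uint8, red, green, blue), "camera_matrix" (3x3 intrinsics, pixels), "camera_from_world" (4x4, takes a point from world to camera coordinates); the wrist camera has in their place "tool_from_camera" (4x4, takes a point from camera to tool coordinates, whose origin is the TCP and whose axes are the tool frame's). Camera axes: x right, y down, z forward; pixel columns grow to the right and rows downward; lengths in mm; the calibration is good to about 2 mm. A picture is of the moment at which its call begins: read the wrist's pose just before it. There is no depth.
- ctrl.sign_off(): hands the job in, once; it reports no verdict.
The state is a dict: "time": time; "q": joint angles; "joint_velocities": joint speeds; "effort": joint torques, N m; "position": TCP position; "orientation": TCP orientation; "ft_force": force on the tool from outside, world axes, zero at the start; "torque": the same for the moment, N m; "gripper_width": opening from 0.0 (shut) to 1.0 (fully open).
Only numpy, scipy, OpenCV 4.12 (cv2) and the standard library are available. Lean on these libraries where they do the work, as an engineer would, in place of code of your own. Each camera call takes 0.05 s, during which the arm holds its last target. There are 200 camera calls.

## Working session

There is one attempt and no reset: what is moved stays moved. The work goes in short steps, Python scripts to look and compute and a tool call to move; the robot and the scene stay as the last step left them, time stands still between calls to the robot, and variables do not carry over. Pictures are saved under pics/ and viewed, about 12 in all and at most 16, crops included, and the job is handed in when it is done.

Besides the shell and the picture viewer there is one more tool, called after ">>>" as name(argument=value, ...) on one line, values as JSON. jog_arm: Moves the arm, as the interface text tells. Its arguments: {"type":"object","properties":{"moves":{"type":"array"}},"required":["moves"]}

```bash
ls; mkdir -p pics; cat > h.py <<'E'
import numpy as np, cv2
from rig import ctrl, viewer
from scipy.spatial.transform import Rotation as R
def shot(name,fn=None,crop=None,scale=1):
    s=ctrl.state(); c=viewer.read_camera(name); im=c["image"][:,:,::-1].copy()
    K=np.array(c["camera_matrix"])
    if name=="wrist":
        T=np.eye(4);T[:3,:3]=R.from_rotvec(s["orientation"]).as_matrix();T[:3,3]=s["position"]
        W=T@np.array(c["tool_from_camera"])   # world from camera
    else: W=np.linalg.inv(np.array(c["camera_from_world"]))
    if fn: save(im,fn,crop,scale); np.savez("pics/"+fn+".npz",K=K,W=W,im=im)
    return im,K,W
def save(im,fn,crop=None,scale=1):
    if crop: im=im[crop[1]:crop[3],crop[0]:crop[2]]
    cv2.imwrite("pics/"+fn+".png",cv2.resize(im,None,fx=scale,fy=scale,interpolation=cv2.INTER_CUBIC))
def load(fn):
    d=np.load("pics/"+fn+".npz"); return d["im"],d["K"],d["W"]
def ray(K,W,uv,z):
    uv=np.atleast_2d(np.array(uv,float)); d=(np.linalg.inv(K)@np.c_[uv,np.ones(len(uv))].T).T@W[:3,:3].T
    o=W[:3,3]; return o+d*((z-o[2])/d[:,2])[:,None]
def proj(K,W,P):
    P=np.atleast_2d(P); C=(P-W[:3,3])@W[:3,:3]; p=C@K.T; return p[:,:2]/p[:,2:]
E
python3 - <<'E'
from h import *
for n in("top","scene"):
    im,K,W=shot(n,n+"0"); print(n,W.round(2),K.round(1))
im,K,W=shot("wrist","wrist0")
print(ctrl.state())
E
```

```text
pics
top [[-1.0000e-02 -9.9000e-01  1.5000e-01  3.6426e+02]
 [-1.0000e+00  1.0000e-02  1.0000e-02  1.0839e+02]
 [-1.0000e-02 -1.5000e-01 -9.9000e-01  1.0168e+03]
 [ 0.0000e+00  0.0000e+00  0.0000e+00  1.0000e+00]] [[419.1   0.  314.9]
 [  0.  419.1 205.7]
 [  0.    0.    1. ]]
scene [[ 7.6000e-01 -2.7000e-01  5.9000e-01 -1.4519e+02]
 [-6.5000e-01 -3.2000e-01  6.9000e-01 -6.5948e+02]
 [ 0.0000e+00 -9.1000e-01 -4.2000e-01  5.2905e+02]
 [ 0.0000e+00  0.0000e+00  0.0000e+00  1.0000e+00]] [[512.4   0.  318.2]
 [  0.  512.4 206.4]
 [  0.    0.    1. ]]
{'time': 0.15, 'q': array([ 1.16579158e+00,  3.26767190e-01, -1.93310469e-01,  1.05199611e+00,
        1.34046318e-06,  1.43659723e+00]), 'joint_velocities': array([ 7.20458613e-05, -1.64020096e-03,  3.61299665e-03, -1.04512696e-03,
        3.85134014e-04,  1.22363220e-03]), 'effort': array([ 1.25488837e-04, -4.43705463e+01,  2.62664688e+01,  1.04902286e-02,
       -1.08173413e-04,  3.20678470e-07]), 'position': array([146.95212553, 529.57344344, 230.70181832]), 'orientation': array([-1.0081154 ,  1.32636075,  1.00706831]), 'ft_force': array([0.44007919, 0.33484861, 0.2855208 ]), 'torque': array([-0.0400581 , -0.0250031 , -0.03794788]), 'gripper_width': 1.0003882068552994}
```

View pics/top0.png

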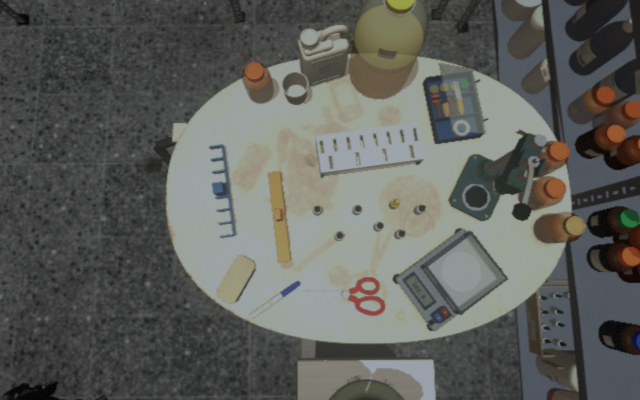

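View pics/scene0.png

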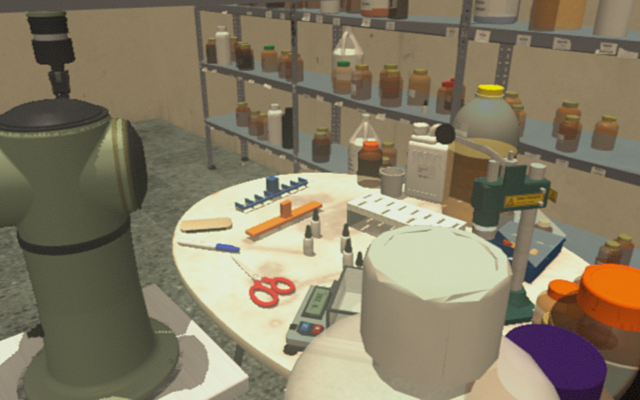

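Seen in the top view: comb (blue) around (220,190) with its spine on the right or low side; keeper (orange) at (279,216); stand at (370,148). Dropper candidates have dark caps at (317,210), (357,210), (340,236), (378,226), (400,234) and (420,210). The yellow look-alike is at (395,203). I'll take close crops next.

```bash
python3 - <<'E'
from h import *
im,K,W=load("top0")
print(proj(K,W,[[147,530,231],[0,0,100]]))
a=cv2.resize(im[110:270,195:315],None,fx=5,fy=5,interpolation=cv2.INTER_CUBIC)[:,:]
save(im,"c1",(195,140,300,270),4.5); save(im,"c2",(300,115,440,245),5)
E
```

```text
[[ 83.37418225 392.52016661]
 [373.32204939 447.3522908 ]]
```

View pics/c1.png

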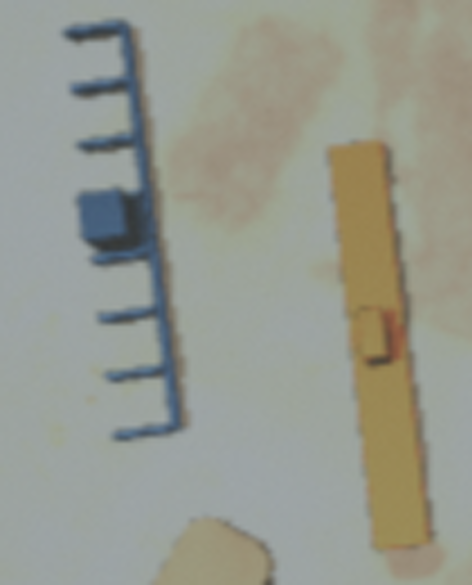

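View pics/c2.png

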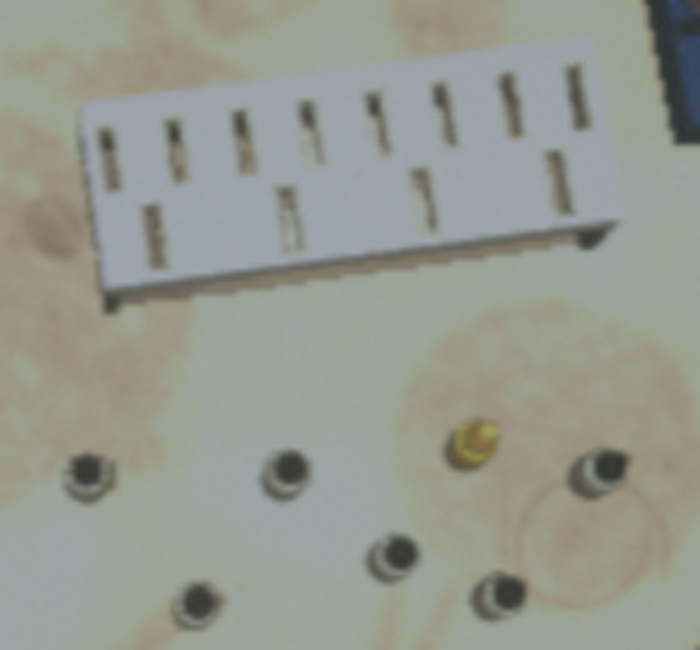

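The crops show six dark-capped droppers at crop-2 pixels (88,468), (290,467), (400,552), (198,600), (508,592) and (608,466), plus one yellow look-alike at (475,440). Rear slots run from (110,160) to (578,98). The comb spine is on its image-right side, and the comb ends are at (127,25) and (180,428).

```bash
python3 - <<'E'
from h import *
im,K,W=load("top0")
f=lambda p,o,s:(np.array(p,float)+.5)/s-.5+o
def yaw(a,b): d=b-a; return np.degrees(np.arctan2(d[1],d[0])),np.hypot(*d[:2])
r=ray(K,W,f([(110,160),(177,150),(244,142),(311,132),(377,123),(445,114),(511,105),(578,98)],(300,115),5),60)
fr=ray(K,W,f([(154,237),(290,219),(425,200),(560,183)],(300,115),5),60)
print("rear",r.round(),r.mean(0),yaw(r[-1],r[0])); print("front",fr.mean(0),yaw(fr[-1],fr[0]), "want 192; rear 224")
c=ray(K,W,f([(127,25),(180,428)],(195,140),4.5),19); print("spine",c.round(1),c.mean(0),yaw(c[1],c[0]))
t=ray(K,W,f([(66,34),(116,437)],(195,140),4.5),21);print("tips",t.mean(0))
b=ray(K,W,f([(102,218)],(195,140),4.5),55);print("block",b)
k=ray(K,W,f([(330,148),(385,142),(430,543),(375,550)],(195,140),4.5),19);print("keeper",k.round(1),k.mean(0),yaw((k[2]+k[3])/2,(k[0]+k[1])/2))
d=ray(K,W,f([(88,468),(290,467),(400,552),(198,600),(508,592),(608,466),(475,440)],(300,115),5),66);print(d.round(1))
s=ctrl.state();M=R.from_rotvec(s["orientation"]).as_matrix();print(M.round(3))
c=viewer.read_camera("wrist");print(np.array(c["tool_from_camera"]).round(2),np.array(c["camera_matrix"])[0])
E
```

```text
rear [[ 645.   97.   60.]
 [ 650.   65.   60.]
 [ 653.   34.   60.]
 [ 658.    2.   60.]
 [ 662.  -29.   60.]
 [ 666.  -61.   60.]
 [ 670.  -93.   60.]
 [ 673. -124.   60.]] [659.36604208 -13.74727184  60.        ] (np.float64(97.07888858096528), np.float64(223.1561720951191))
front [619.63252685 -18.75867043  60.        ] (np.float64(97.08153835303527), np.float64(192.48371341582572)) want 192; rear 224
spine [[663.8 339.6  19. ]
 [442.8 306.7  19. ]] [553.30706399 323.14153767  19.        ] (np.float64(8.479414506250533), np.float64(223.4658816251922))
tips [548.39710789 356.23730875  21.        ]
block [[549.59232849 342.02859999  55.        ]]
keeper [[593.7 228.   19. ]
 [596.6 198.2  19. ]
 [381.  174.2  19. ]
 [377.6 203.1  19. ]] [487.22075185 200.86539819  19.        ] (np.float64(6.476076339810955), np.float64(217.23497459565309))
[[ 497.9  108.9   66. ]
 [ 497.3   16.4   66. ]
 [ 457.7  -32.6   66. ]
 [ 436.8   59.7   66. ]
 [ 438.9  -80.9   66. ]
 [ 496.1 -128.9   66. ]
 [ 508.8  -68.6   66. ]]
[[-0.001 -0.964  0.268]
 [-0.001  0.268  0.964]
 [-1.     0.    -0.001]]
[[  -0.     -0.31    0.95 -141.57]
 [   0.     -0.95   -0.31   79.25]
 [   1.      0.      0.     -0.5 ]
 [   0.      0.      0.      1.  ]] [319.62165603   0.         330.68833018]
```

>>> jog_arm(moves=[0.0854,0.034,-0.016,-0.007,0,0,-5.5,0.0854,0.034,-0.016,-0.007,0,0,-5.5,0.0854,0.034,-0.016,-0.007,0,0,-5.5,0.0854,0.034,-0.016,-0.007,0,0,-5.5,0.0854,0.034,-0.016,-0.007,0,0,-5.5,0.0854,0.034,-0.016,-0.007,0,0,-5.5,0.0854,0.034,-0.016,-0.007,0,0,-5.5,0.0854,0.034,-0.016,-0.007,0,0,-5.5,0.0854,0.034,-0.016,-0.007,0,0,-5.5,0.0854,0.034,-0.016,-0.007,0,0,-5.5,0.0854,0.034,-0.016,-0.007,0,0,-5.5,0.0854,0.034,-0.016,-0.007,0,0,-5.5])

```text
time: 1.2
position: [556.6, 336.8, 146.7]
orientation: [-0.112, 1.568, 0.112]
ft_force: [0.3, 1.3, 0.5]
gripper_width: 1.003
```

```bash
python3 - <<'E'
from h import *
im,K,W=shot("wrist","w1")
s=ctrl.state();M=R.from_rotvec(s["orientation"]).as_matrix();print(s["position"],np.degrees(np.arctan2(M[1,2],M[0,2])),M[:,0],s["q"],s["joint_velocities"].round(3))
print(W[:3,3])
E
```

```text
[562.81596633 332.87885975 145.01936665] 7.66530247958808 [ 0.00369562 -0.00290684 -0.99998895] [ 0.42326183  0.57780377 -0.02091656  0.96990043 -0.00416827  1.86027438] [ 0.045 -0.048 -0.085  0.008  0.021 -0.108]
[546.31243121 415.71850275 288.248153  ]
```

View pics/w1.png

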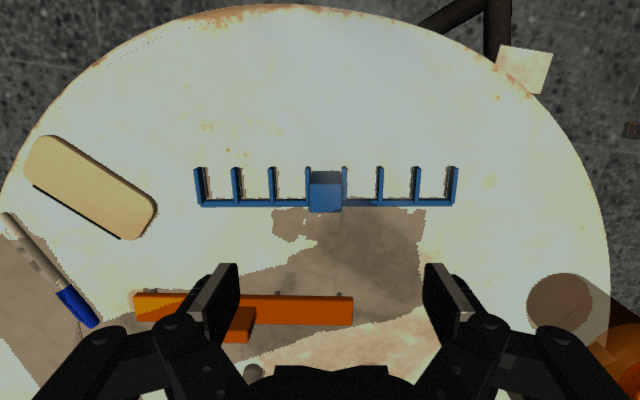

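The wrist view shows the comb upright with its block at (325,190) and its spine on the lower side (toward the robot's right). The keeper is at (245,310) and the scraper at upper left. I'll fit the comb pose from its silhouette after letting the arm settle.

>>> jog_arm(moves=[0.0854,0,0,0,0,0,0,0.0854,0,0,0,0,0,0,0.0854,0,0,0,0,0,0])

```text
time: 1.5
position: [554.1, 338.3, 147.1]
orientation: [-0.117, 1.569, 0.117]
ft_force: [-0.8, 1.4, -0.2]
gripper_width: 1.002
```

```bash
cat >> h.py <<'E'
from scipy.optimize import minimize
FY=[-112,-80,-48,-16,16,48,80,112]
# boxes x0,x1,y0,y1,z0,z1, origin = underside of fins/rail
COMB=[(-16,16,y-2,y+2,0,12) for y in FY]+[(-14,14,y-2,y+2,-6,0) for y in FY]+[(14,20,-114,114,0,8),(-12,12,-13,13,0,46)]
KEEP=[(-15,15,-110,110,0,10),(-7,7,-13,13,0,46)]+[(-14,14,y-2.5,y+2.5,-6,0) for y in(-96,-32,32,96)]
def corners(b): return np.array([(x,y,z) for x in b[:2] for y in b[2:4] for z in b[4:]],float)
def cmask(im,lo,hi,near=None):
    m=cv2.inRange(cv2.cvtColor(im,cv2.COLOR_BGR2HSV),lo,hi)
    n,l,st,ce=cv2.connectedComponentsWithStats(m)
    k=1+np.argmax(st[1:,4]) if near is None else 1+np.argmin(np.hypot(*(ce[1:]-near).T)+1e6*(st[1:,4]<60))
    return (l==k)*np.uint8(255)
def fit(m,K,W,boxes,p0,zoff,ign=None):
    S=4; M=cv2.resize(m,None,fx=S,fy=S,interpolation=cv2.INTER_LINEAR)>127
    I=np.ones_like(M) if ign is None else ~(cv2.resize(ign,None,fx=S,fy=S)>0)
    def cost(p):
        c=np.zeros(M.shape,np.uint8); a=np.radians(p[2]); Rz=np.array([[np.cos(a),-np.sin(a),0],[np.sin(a),np.cos(a),0],[0,0,1]])
        for b in boxes:
            uv=(proj(K,W,corners(b)@Rz.T+[p[0],p[1],zoff])+.5)*S-.5
            cv2.fillConvexPoly(c,np.round(cv2.convexHull(uv.astype(np.float32))*16).astype(np.int32),255,shift=4)
        return float((((c>0)^M)&I).sum())/M[I].sum()
    best=None
    p=np.array(p0,float)
    for d in(12,4,1.5):
        r=minimize(cost,p,method="Nelder-Mead",options=dict(initial_simplex=np.vstack([p,p+[d,0,0],p+[0,d,0],p+[0,0,d/2]]),xatol=.02,fatol=1e-4)); p=r.x
    return p,r.fun
def tool():
    s=ctrl.state();M=R.from_rotvec(s["orientation"]).as_matrix()
    return s["position"],np.degrees(np.arctan2(M[1,2],M[0,2])),M[:,0],s
BLUE=((95,90,30),(125,255,255)); ORG=((4,140,60),(19,255,255))
E
python3 - <<'E'
from h import *
print(tool()[:3])
im,K,W=shot("wrist","w2")
m=cmask(im,*BLUE,near=(325,190)); print(m.sum()/255)
print("comb",fit(m,K,W,COMB,(550,341,-81.5),9))
im,K,W=load("top0"); print("comb top",fit(cmask(im,*BLUE,near=(220,190)),K,W,COMB,(550,341,-81.5),9))
print("keep top",fit(cmask(im,*ORG,near=(279,216)),K,W,KEEP,(487,201,-83.5),9))
E
```

```text
(array([554.14852895, 338.27218576, 147.11469579]), np.float64(8.550909963613941), array([-1.06292710e-03, -1.17058410e-04, -9.99999428e-01]))
3641.0
comb (array([552.15056227, 342.36616668, -81.42106418]), np.float64(0.5857642940490082))
comb top (array([550.743013  , 340.6346348 , -83.49919849]), np.float64(8.520392749244714))
keep top (array([1203.        ,  219.66666667, -120.83333333]), np.float64(1.0))
```

```bash
python3 - <<'E'
from h import *
im,K,W=load("w2"); m=cmask(im,*BLUE,near=(325,190))
o=im.copy(); o[m>0]=(0,255,0)
a=np.radians(-81.42);Rz=np.array([[np.cos(a),-np.sin(a),0],[np.sin(a),np.cos(a),0],[0,0,1]])
for b in COMB:
    uv=proj(K,W,corners(b)@Rz.T+[552.15,342.4,9]); cv2.polylines(o,[cv2.convexHull(uv.astype(np.float32)).astype(int)],True,(0,0,255))
A=im[150:230,180:480];B=o[150:230,180:480]
cv2.imwrite("pics/ov.png",cv2.resize(np.vstack([A,B]),None,fx=2.6,fy=2.6))
E
```

```text
(no output)
```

View pics/ov.png

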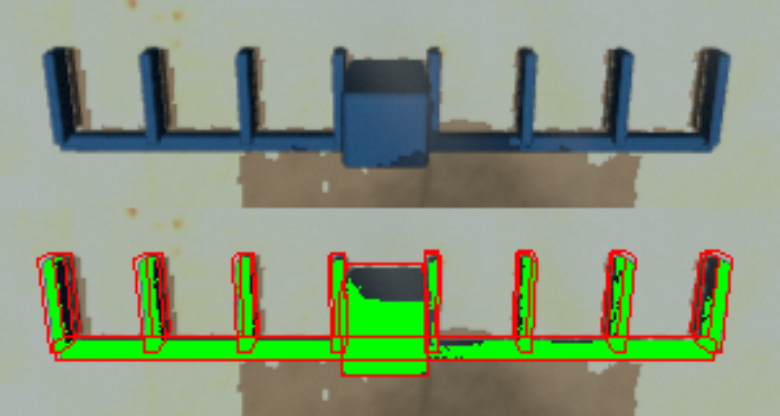

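Overlay: the red model lies on the comb within about a pixel. Lowering onto the block.

>>> jog_arm(moves=[0.055,-0.002,0.004,-0.02,0,0,0,0.055,0,0,-0.03,0,0,0,0.055,0,0,-0.03,0,0,0,0.055,0,0,-0.03,0,0,0,0.055,0,0,-0.012,0,0,0,0.055,0,0,0,0,0,0,0.055,0,0,0,0,0,0])

```text
time: 2.13
position: [552.6, 342.6, 25.8]
orientation: [-0.117, 1.568, 0.117]
ft_force: [-0.1, -0.0, 1.2]
gripper_width: 0.644
```

>>> jog_arm(moves=[0.01,0,0,0,0,0,0,0.01,0,0,0,0,0,0,0.01,0,0,0,0,0,0,0.01,0,0,0,0,0,0,0.01,0,0,0,0,0,0,0.01,0,0,0,0,0,0])

```text
time: 2.63
position: [554.6, 342.9, 27.8]
orientation: [-0.115, 1.564, 0.118]
ft_force: [-0.7, -0.4, 7.1]
gripper_width: 0.297
```

>>> jog_arm(moves=[0.01,0,0,0.02,0,0,0,0.01,0,0,0.04,0,0,0,0.01,0,0,0.04,0,0,0,0.01,0,-0.01,0.01,0,0,0,0.01,0.008,-0.026,0,0,0,6.5,0.01,0.008,-0.026,0,0,0,6.5,0.01,0.008,-0.026,0,0,0,6.5,0.01,0.008,-0.026,0,0,0,6.5,0.01,0.008,-0.026,0,0,0,6.5,0.01,0.008,-0.026,0,0,0,6.5,0.01,0.008,-0.026,0,0,0,6.5,0.01,0.008,-0.026,0,0,0,6.5])

```text
time: 3.63
position: [617.5, 122.4, 135.8]
orientation: [-0.826, 1.407, 0.826]
ft_force: [0.7, 0.7, -0.9]
gripper_width: 0.293
```

>>> jog_arm(moves=[0.01,0.008,-0.026,0,0,0,6.5,0.01,0.008,-0.026,0,0,0,6.5,0.01,0.008,-0.026,0,0,0,6.5,0.01,0.008,-0.026,0,0,0,6.5,0.01,0.008,-0.026,0,0,0,6,0.01,0.003,-0.008,0,0,0,4.5,0.01,0,0,0,0,0,0,0.01,0,0,0,0,0,0,0.01,0,0,0,0,0,0])

```text
time: 4.38
position: [659.7, -13.3, 135.4]
orientation: [-1.297, 1.149, 1.298]
ft_force: [0.5, 0.5, -0.5]
gripper_width: 0.288
```

```bash
python3 - <<'E'
from h import *
p,h,x,s=tool(); print(p,h,x,s["gripper_width"])
im,K,W=shot("wrist","w3")
E
```

```text
[659.68845183 -13.26550012 135.37619708] 96.92178597085127 [-3.00943171e-04  4.94233278e-04 -9.99999833e-01] 0.2880717731945433
```

View pics/w3.png

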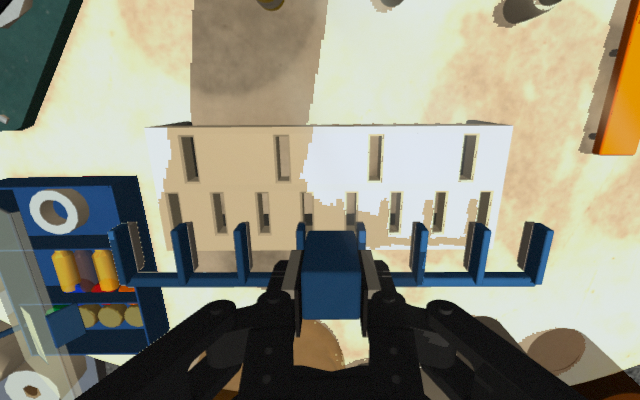

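The wrist view from behind the stand shows the comb held level with its spine at the back (image bottom). The front slots are at (189..469,158), and the rear slots' front ends are at row ~192. I'll overlay the models for the exact offset.

```bash
python3 - <<'E'
from h import *
im,K,W=load("w3"); o=im.copy(); S=3
o=cv2.resize(o,None,fx=S,fy=S,interpolation=cv2.INTER_CUBIC)
def Rz(a): a=np.radians(a);return np.array([[np.cos(a),-np.sin(a),0],[np.sin(a),np.cos(a),0],[0,0,1]])
def poly(P,col): cv2.polylines(o,[np.round(((proj(K,W,P)+.5)*S-.5)*16).astype(np.int32)],True,col,1,shift=4)
st=[]
for ys,x0,w in((FY,0,7),((-96,-32,32,96),-40,8)):
    for y in ys: poly(np.array([(x0+a*15.5,y+b*w/2,60) for a,b in((1,1),(1,-1),(-1,-1),(-1,1))])@Rz(7.08).T+[659.4,-13.7,0],(0,0,255))
poly(np.array([(-62,-123,60),(-62,123,60),(29,123,60),(29,-123,60)])@Rz(7.08).T+[659.4,-13.7,0],(0,0,255))
for y in FY: poly(np.array([(16,y-2,12),(16,y+2,12),(-16,y+2,12),(-16,y-2,12)])@Rz(6.92).T+[659.7,-13.3,118],(0,255,0))
cv2.imwrite("pics/ov3.png",o[115*S:295*S,100*S:360*S]); cv2.imwrite("pics/ov4.png",o[115*S:295*S,310*S:570*S])
E
```

```text
(no output)
```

View pics/ov3.png

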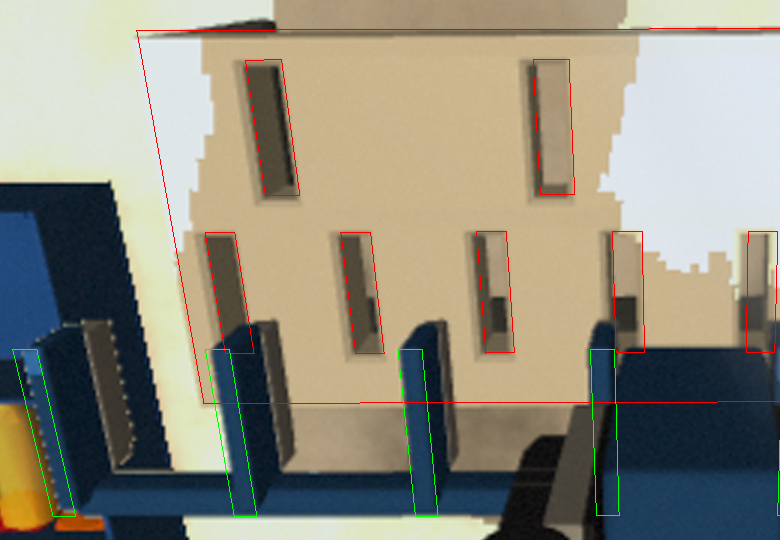

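View pics/ov4.png

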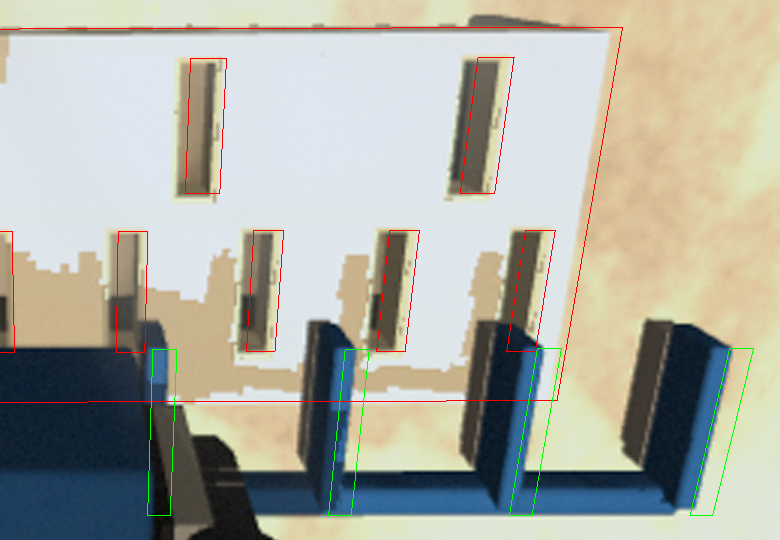

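Overlay results: the stand's slots and the comb's fins both match the models apart from a shared small scale or offset bias. The relative correction is under 1 mm (about +0.5 x, −0.5 y), and the spine is at the back. Lowering to just above the deck, then in small steps.

>>> jog_arm(moves=[0.01,0.0005,-0.0005,-0.015,0,0,0.15,0.01,0,0,-0.015,0,0,0,0.01,0,0,-0.01,0,0,0,0.01,0,0,-0.004,0,0,0,0.01,0,0,-0.004,0,0,0,0.01,0,0,-0.002,0,0,0,0.01,0,0,0,0,0,0])

```text
time: 5.02
position: [660.7, -14.3, 85.3]
orientation: [-1.3, 1.148, 1.3]
ft_force: [-0.6, -0.4, -1.7]
gripper_width: 0.293
```

>>> jog_arm(moves=[0.01,0,0,-0.002,0,0,0,0.01,0,0,-0.002,0,0,0,0.01,0,0,-0.002,0,0,0,0.01,0,0,-0.001,0,0,0,0.01,0,0,0,0,0,0])

```text
time: 5.43
position: [660.9, -14.7, 78.8]
orientation: [-1.301, 1.147, 1.3]
ft_force: [-0.2, -0.3, 1.1]
gripper_width: 0.289
```

>>> jog_arm(moves=[0.01,0,0,-0.001,0,0,0,0.01,0,0,-0.001,0,0,0,0.01,0,0,-0.001,0,0,0,0.01,0,0,0,0,0,0])

```text
time: 5.77
position: [661.0, -14.6, 78.7]
orientation: [-1.301, 1.147, 1.299]
ft_force: [-7.2, -0.1, 18.6]
gripper_width: 0.294
```

Firm contact at the expected height (78.7 against about 78). Letting go and rising.

>>> jog_arm(moves=[0.01,0,0,0.003,0,0,0,0.055,0,0,0,0,0,0,0.055,0,0,0,0,0,0,0.055,0,0,0,0,0,0,0.055,0,0,0.02,0,0,0,0.055,0,0,0.04,0,0,0,0.055,0,0,0.04,0,0,0,0.055,0,0,0,0,0,0,0.055,0,0,0,0,0,0])

```text
time: 6.52
position: [662.8, -14.8, 181.1]
orientation: [-1.304, 1.144, 1.295]
ft_force: [-0.9, -0.7, -1.0]
gripper_width: 0.645
```

```bash
python3 - <<'E'
from h import *
p,h,x,s=tool(); print(p,h,x)
im,K,W=shot("wrist","w4",(100,100,560,360),1.7)
E
```

```text
[662.80325026 -14.77665768 181.12235908] 97.13653040422523 [ 5.90551972e-03 -8.08403453e-04 -9.99982236e-01]
```

View pics/w4.png

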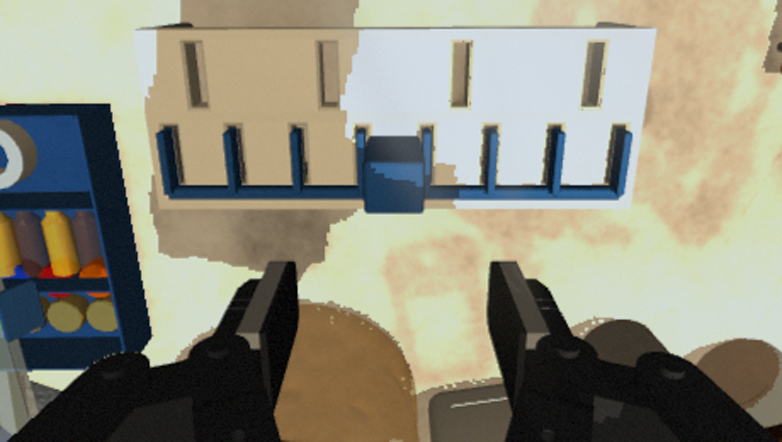

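The comb sits home: every fin is at its slot, and the spine bar is at the back (image row ~190). Next the droppers, with jaws along stand x. Going over dropper 0.

>>> jog_arm(moves=[0.05,-0.0136,0.0102,-0.0026,0,0,-7.1,0.05,-0.0136,0.0102,-0.0026,0,0,-7.1,0.05,-0.0136,0.0102,-0.0026,0,0,-7.1,0.05,-0.0136,0.0102,-0.0026,0,0,-7.1,0.05,-0.0136,0.0102,-0.0026,0,0,-7.1,0.05,-0.0136,0.0102,-0.0026,0,0,-7.1,0.05,-0.0136,0.0102,-0.0026,0,0,-7.1,0.05,-0.0136,0.0102,-0.0026,0,0,-7.1,0.05,-0.0136,0.0102,-0.0026,0,0,-7.1,0.05,-0.0136,0.0102,-0.0026,0,0,-7.1,0.05,-0.0136,0.0102,-0.0026,0,0,-7.1,0.05,-0.0136,0.0102,-0.0026,0,0,-7.1])

```text
time: 7.57
position: [495.1, 108.2, 144.9]
orientation: [-0.159, 1.569, 0.159]
ft_force: [0.1, -0.4, 0.9]
gripper_width: 0.587
```

>>> jog_arm(moves=[0.05,0,0,0,0,0,-4.9,0.05,0,0,0,0,0,0,0.05,0,0,0,0,0,0])

```text
time: 7.82
position: [496.5, 107.9, 145.8]
orientation: [-0.099, 1.571, 0.098]
ft_force: [0.1, 0.2, 0.7]
gripper_width: 0.586
```

```bash
python3 - <<'E'
from h import *
p,h,x,s=tool(); print(p,h,x)
im,K,W=shot("wrist","w5"); o=im.copy()
T=np.array([[498.9,107.9],[498.3,15.4],[458.7,-33.6],[437.8,58.7],[439.9,-81.9],[497.1,-129.9],[509.8,-69.6]])
for t in T:
    for z in (0,66):
        u=proj(K,W,[[*t,z]])[0]; print(t,z,u.round(1)); cv2.drawMarker(o,tuple(int(a) for a in u.round()),(0,0,255),0,8)
cv2.imwrite("pics/w5o.png",o)
E
```

```text
[496.54487197 107.85501925 145.77700326] 7.177720295000144 [-2.24330338e-03 -2.85735197e-04 -9.99997443e-01]
[498.9 107.9] 0 [332.4 187.1]
[498.9 107.9] 66 [332.7 211.1]
[498.3  15.4] 0 [320.4 273.6]
[498.3  15.4] 66 [317.7 315.6]
[458.7 -33.6] 0 [278.1 309.6]
[458.7 -33.6] 66 [266.1 357.7]
[437.8  58.7] 0 [263.7 227.9]
[437.8  58.7] 66 [246.6 260.9]
[439.9 -81.9] 0 [258.  344.3]
[439.9 -81.9] 66 [242.2 397.4]
[ 497.1 -129.9] 0 [305.  382.5]
[ 497.1 -129.9] 66 [299.6 440.4]
[509.8 -69.6] 0 [321.8 341.9]
[509.8 -69.6] 66 [319.8 394.7]
```

View pics/w5o.png

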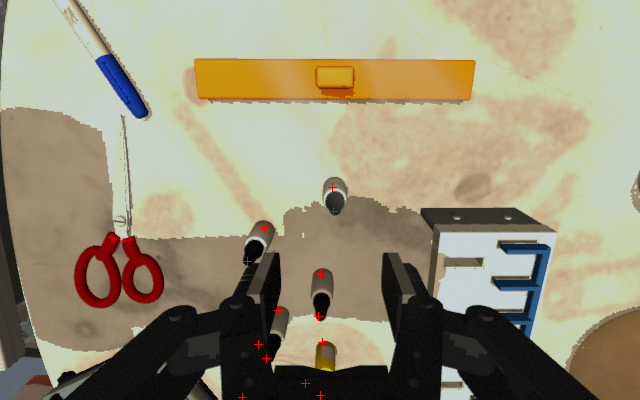

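Markers fall on the droppers: d0 cap at (335,208), d3 cap near (251,254), d1 cap at (320,313). The d3 marker is some pixels off, so one enlarged check.

```bash
python3 - <<'E'
from h import *
im,K,W=load("w5")
o=[cv2.resize(im[y:y+70,x:x+44],None,fx=6,fy=6,interpolation=cv2.INTER_CUBIC) for x,y in((312,160),(235,205),(300,255))]
cv2.imwrite("pics/z.png",np.hstack(o))
E
```

```text
(no output)
```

View pics/z.png

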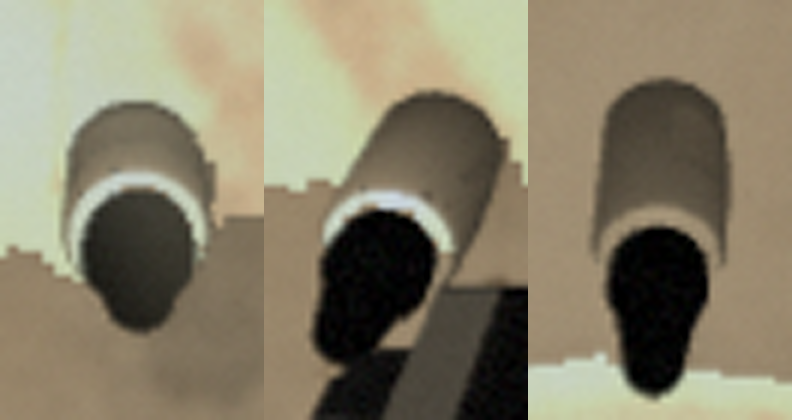

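```bash
python3 - <<'E'
from h import *
im,K,W=load("w5")
print(ray(K,W,[(334.8,200.8),(253.5,249.2),(321.7,301.7)],43).round(1)); print(W[:3,3])
E
```

```text
[[500.6 108.6  43. ]
 [437.9  57.3  43. ]
 [501.2  12.8  43. ]]
[487.96300696 187.01530476 287.34550513]
```

Consistent with the top-view positions within 2 mm. Picking dropper 0.

>>> jog_arm(moves=[0.05,0.0035,0,-0.03,0,0,0,0.05,0,0,-0.035,0,0,0,0.05,0,0,-0.035,0,0,0,0.05,0,0,-0.03,0,0,0,0.05,0,0,-0.002,0,0,0,0.05,0,0,0,0,0,0,0.005,0,0,0,0,0,0,0.005,0,0,0,0,0,0,0.005,0,0,0,0,0,0,0.005,0,0,0,0,0,0,0.005,0,0,0,0,0,0,0.005,0,0,0,0,0,0])

```text
time: 8.87
position: [502.8, 107.9, 17.1]
orientation: [-0.097, 1.565, 0.096]
ft_force: [-0.5, -0.3, 7.4]
gripper_width: 0.216
```

>>> jog_arm(moves=[0.005,0,0,0.01,0,0,0,0.005,0,0,0.03,0,0,0,0.005,0,0,0.04,0,0,0,0.005,0,0,0.04,0,0,0,0.005,0,0,0.015,0,0,0,0.005,0,0,0,0,0,0,0.005,0,0,0,0,0,0])

```text
time: 9.45
position: [501.8, 108.0, 151.9]
orientation: [-0.096, 1.565, 0.097]
ft_force: [-0.2, -0.0, -0.7]
gripper_width: 0.216
```

```bash
python3 - <<'E'
from h import *
p,h,x,s=tool(); print(p,h,x,s["gripper_width"])
im,K,W=shot("wrist","w6",(220,150,420,350),3)
E
```

```text
[501.75487129 108.0376684  151.85548889] 7.044698036114195 [ 3.48659839e-03  3.29011337e-04 -9.99993868e-01] 0.21632122615423216
```

View pics/w6.png

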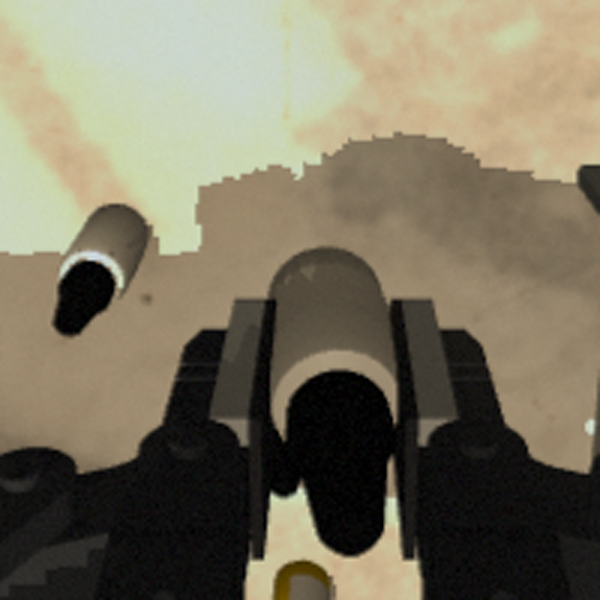

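The dropper is held upright by its body, at (330,380) in the crop between the pads. Carrying it to bay 0.

>>> jog_arm(moves=[0.005,0.037,-0.007,0,0,0,0,0.005,0.037,-0.007,0,0,0,0,0.005,0.037,-0.007,0,0,0,0,0.005,0.036,-0.0063,0,0,0,0,0.005,0,0,0,0,0,0,0.005,0,0,0,0,0,0])

```text
time: 10.0
position: [647.8, 79.9, 146.8]
orientation: [-0.095, 1.573, 0.096]
ft_force: [-1.5, 0.3, -0.3]
gripper_width: 0.217
```

>>> jog_arm(moves=[0.005,0.001,0.001,-0.025,0,0,0,0.005,0,0,-0.025,0,0,0,0.005,0,0,-0.01,0,0,0,0.005,0,0,-0.005,0,0,0,0.005,0,0,-0.003,0,0,0,0.005,0,0,0,0,0,0,0.005,0,0,0,0,0,0])

```text
time: 10.58
position: [649.4, 81.7, 83.3]
orientation: [-0.097, 1.567, 0.096]
ft_force: [-0.5, 0.1, 0.4]
gripper_width: 0.22
```

>>> jog_arm(moves=[0.005,0,0,-0.002,0,0,0,0.005,0,-0.0005,-0.0025,0,0,0,0.005,0,0,0,0,0,0,0.005,0,0,0,0,0,0])

```text
time: 10.92
position: [649.0, 81.0, 77.8]
orientation: [-0.096, 1.568, 0.096]
ft_force: [0.4, -0.5, -0.1]
gripper_width: 0.217
```

>>> jog_arm(moves=[0.045,0,0,0,0,0,0,0.045,0,0,0,0,0,0,0.045,0,0,0,0,0,0,0.05,0,0,0.02,0,0,0,0.05,0,0,0.03,0,0,0,0.05,0,0,0.02,0,0,0,0.05,-0.035,-0.004,0,0,0,0,0.05,-0.035,-0.004,0,0,0,0,0.05,-0.035,-0.004,0,0,0,0,0.05,-0.035,-0.004,0,0,0,0,0.05,-0.035,-0.004,0,0,0,0,0.05,-0.036,-0.003,0,0,0,0])

```text
time: 11.92
position: [436.5, 57.8, 147.7]
orientation: [-0.096, 1.568, 0.096]
ft_force: [-0.4, 0.3, -0.0]
gripper_width: 0.582
```

>>> jog_arm(moves=[0.05,0,0,-0.03,0,0,0,0.05,0,0,-0.02,0,0,0,0.05,0,0,0,0,0,0,0.05,0,0,0,0,0,0])

```text
time: 12.25
position: [437.3, 58.1, 97.5]
orientation: [-0.096, 1.57, 0.097]
ft_force: [1.6, 0.2, 0.7]
gripper_width: 0.585
```

>>> jog_arm(moves=[0.05,0.001,0,-0.03,0,0,0,0.05,0,0,-0.03,0,0,0,0.05,0,0,-0.02,0,0,0,0.05,0,0,-0.003,0,0,0,0.05,0,0,0,0,0,0,0.005,0,0,0,0,0,0,0.005,0,0,0,0,0,0,0.005,0,0,0,0,0,0,0.005,0,0,0,0,0,0,0.005,0,0,0,0,0,0,0.005,0,0,0,0,0,0])

```text
time: 13.17
position: [440.4, 58.0, 16.1]
orientation: [-0.097, 1.566, 0.096]
ft_force: [-0.5, -0.9, 7.5]
gripper_width: 0.219
```

>>> jog_arm(moves=[0.005,0,0,0.02,0,0,0,0.005,0,0,0.04,0,0,0,0.005,0,0,0.04,0,0,0,0.005,0,0,0.032,0,0,0,0.005,0.0358,-0.0015,0,0,0,0,0.005,0.0358,-0.0015,0,0,0,0,0.005,0.0358,-0.0015,0,0,0,0,0.005,0.0358,-0.0015,0,0,0,0,0.005,0.0358,-0.0015,0,0,0,0,0.005,0.0358,-0.0015,0,0,0,0,0.005,0,0,0,0,0,0,0.005,0,0,0,0,0,0])

```text
time: 14.17
position: [655.1, 48.9, 146.2]
orientation: [-0.096, 1.568, 0.096]
ft_force: [-1.0, -0.3, 0.6]
gripper_width: 0.218
```

>>> jog_arm(moves=[0.005,-0.0015,0,-0.025,0,0,0,0.005,0,0,-0.025,0,0,0,0.005,0,0,-0.01,0,0,0,0.005,0,0,-0.005,0,0,0,0.005,0,0,-0.003,0,0,0,0.005,0,0,0,0,0,0,0.005,0,0,0,0,0,0])

```text
time: 14.75
position: [652.9, 49.1, 80.0]
orientation: [-0.097, 1.567, 0.096]
ft_force: [0.7, -0.7, 0.4]
gripper_width: 0.219
```

>>> jog_arm(moves=[0.005,0,0,-0.0028,0,0,0,0.005,0,0,0,0,0,0,0.045,0,0,0,0,0,0,0.045,0,0,0,0,0,0,0.045,0,0,0,0,0,0,0.05,0,0,0.02,0,0,0,0.05,0,0,0.03,0,0,0,0.05,0,0,0.02,0,0,0,0.05,-0.038,-0.009,0,0,0,0,0.05,-0.038,-0.009,0,0,0,0,0.05,-0.038,-0.009,0,0,0,0,0.05,-0.039,-0.008,0,0,0,0])

```text
time: 15.75
position: [497.8, 13.7, 145.9]
orientation: [-0.097, 1.568, 0.096]
ft_force: [-0.3, -0.0, -0.3]
gripper_width: 0.581
```

>>> jog_arm(moves=[0.05,0,0,-0.03,0,0,0,0.05,0,0,-0.02,0,0,0,0.05,0,0,0,0,0,0,0.05,0,0,0,0,0,0])

```text
time: 16.08
position: [498.6, 14.1, 95.6]
orientation: [-0.096, 1.57, 0.097]
ft_force: [-0.8, 0.2, 0.1]
gripper_width: 0.582
```

>>> jog_arm(moves=[0.05,0.001,0,-0.03,0,0,0,0.05,0,0,-0.03,0,0,0,0.05,0,0,-0.02,0,0,0,0.05,0,0,-0.001,0,0,0,0.05,0,0,0,0,0,0,0.005,0,0,0,0,0,0,0.005,0,0,0,0,0,0,0.005,0,0,0,0,0,0,0.005,0,0,0,0,0,0,0.005,0,0,0,0,0,0,0.005,0,0,0,0,0,0])

```text
time: 17.0
position: [502.0, 13.9, 16.6]
orientation: [-0.097, 1.565, 0.096]
ft_force: [0.5, 0.1, 6.1]
gripper_width: 0.217
```

>>> jog_arm(moves=[0.005,0,0,0.02,0,0,0,0.005,0,0,0.04,0,0,0,0.005,0,0,0.04,0,0,0,0.005,0,0,0.032,0,0,0,0.005,0.0312,0.0006,0,0,0,0,0.005,0.0312,0.0006,0,0,0,0,0.005,0.0312,0.0006,0,0,0,0,0.005,0.0312,0.0006,0,0,0,0,0.005,0.0312,0.0006,0,0,0,0,0.005,0,0,0,0,0,0,0.005,0,0,0,0,0,0])

```text
time: 17.92
position: [657.1, 17.1, 146.7]
orientation: [-0.097, 1.568, 0.096]
ft_force: [-1.3, 0.3, -0.9]
gripper_width: 0.217
```

>>> jog_arm(moves=[0.005,0,0,-0.025,0,0,0,0.005,0,0,-0.025,0,0,0,0.005,0,0,-0.01,0,0,0,0.005,0,0,-0.005,0,0,0,0.005,0,0,-0.002,0,0,0,0.005,0,0,0,0,0,0,0.005,0,0,0,0,0,0])

```text
time: 18.5
position: [657.0, 17.0, 81.3]
orientation: [-0.097, 1.567, 0.096]
ft_force: [0.3, -0.1, -0.8]
gripper_width: 0.221
```

>>> jog_arm(moves=[0.005,0,0,-0.0037,0,0,0,0.005,0,0,0,0,0,0,0.045,0,0,0,0,0,0,0.045,0,0,0,0,0,0,0.045,0,0,0,0,0,0,0.05,0,0,0.02,0,0,0,0.05,0,0,0.03,0,0,0,0.05,0,0,0.02,0,0,0,0.05,-0.04,-0.01,0,0,0,0,0.05,-0.04,-0.01,0,0,0,0,0.05,-0.04,-0.01,0,0,0,0,0.05,-0.039,-0.01,0,0,0,0])

```text
time: 19.5
position: [495.3, -23.1, 146.1]
orientation: [-0.097, 1.569, 0.097]
ft_force: [-0.8, -1.9, -0.7]
gripper_width: 0.585
```

>>> jog_arm(moves=[0.05,-0.039,-0.011,0,0,0,0,0.05,0,0,-0.02,0,0,0,0.05,0,0,-0.03,0,0,0,0.05,0,0,0,0,0,0,0.05,0,0,0,0,0,0])

```text
time: 19.92
position: [457.0, -33.7, 95.6]
orientation: [-0.096, 1.572, 0.097]
ft_force: [-0.1, -0.8, 0.9]
gripper_width: 0.586
```

```bash
python3 - <<'E'
from h import *
print(tool()[:3])
im,K,W=load("w5")
t,Kt,Wt=shot("top","top1"); cv2.imwrite("pics/z2.png",cv2.resize(t[120:250,195:435],None,fx=3.3,fy=3.3,interpolation=cv2.INTER_CUBIC))
E
```

```text
(array([457.01113407, -33.68675367,  95.64116018]), np.float64(7.028914329332991), array([-2.95053190e-03,  7.18211476e-04, -9.99995389e-01]))
```

View pics/z2.png

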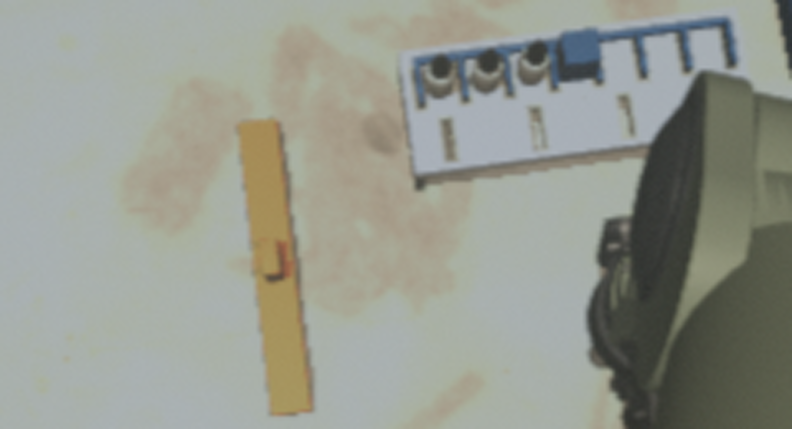

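Top view: three droppers stand upright in bays 0–2 beside the comb block. The keeper has been knocked about 36 mm in +x (block now near full-image (278,199)), so I'll re-measure it later. Carrying on with dropper 2.

>>> jog_arm(moves=[0.05,0.002,0,-0.03,0,0,0,0.05,0,0,-0.03,0,0,0,0.05,0,0,-0.02,0,0,0,0.05,0,0,-0.001,0,0,0,0.05,0,0,0,0,0,0,0.005,0,0,0,0,0,0,0.005,0,0,0,0,0,0,0.005,0,0,0,0,0,0,0.005,0,0,0,0,0,0,0.005,0,0,0,0,0,0,0.005,0,0,0,0,0,0])

```text
time: 20.88
position: [461.9, -34.3, 16.8]
orientation: [-0.097, 1.565, 0.096]
ft_force: [0.5, 0.0, 5.5]
gripper_width: 0.218
```

>>> jog_arm(moves=[0.005,0,0,0.02,0,0,0,0.005,0,0,0.04,0,0,0,0.005,0,0,0.04,0,0,0,0.005,0,0,0.032,0,0,0,0.005,0.0342,-0.0021,0,0,0,0,0.005,0.0342,-0.0021,0,0,0,0,0.005,0.0342,-0.0021,0,0,0,0,0.005,0.0342,-0.0021,0,0,0,0,0.005,0.0342,-0.0021,0,0,0,0,0.005,0.0342,-0.0021,0,0,0,0,0.005,0,0,0,0,0,0,0.005,0,0,0,0,0,0])

```text
time: 21.88
position: [666.6, -46.6, 147.0]
orientation: [-0.097, 1.568, 0.096]
ft_force: [-0.2, -0.4, -0.1]
gripper_width: 0.218
```

>>> jog_arm(moves=[0.005,0,0,-0.025,0,0,0,0.005,0,0,-0.025,0,0,0,0.005,0,0,-0.01,0,0,0,0.005,0,0,-0.005,0,0,0,0.005,0,0,-0.002,0,0,0,0.005,0,0,0,0,0,0,0.005,0,0,0,0,0,0])

```text
time: 22.47
position: [666.2, -46.7, 81.7]
orientation: [-0.097, 1.566, 0.096]
ft_force: [0.7, -0.3, -0.1]
gripper_width: 0.218
```

>>> jog_arm(moves=[0.005,-0.001,0,-0.004,0,0,0,0.005,0,0,0,0,0,0,0.045,0,0,0,0,0,0,0.045,0,0,0,0,0,0,0.045,0,0,0,0,0,0,0.05,0,0,0.02,0,0,0,0.05,0,0,0.03,0,0,0,0.05,0,0,0.02,0,0,0,0.05,-0.0375,-0.006,0,0,0,0,0.05,-0.0375,-0.006,0,0,0,0,0.05,-0.0375,-0.006,0,0,0,0,0.05,-0.0375,-0.006,0,0,0,0])

```text
time: 23.47
position: [512.7, -70.5, 146.0]
orientation: [-0.097, 1.569, 0.097]
ft_force: [-0.1, -0.7, 0.4]
gripper_width: 0.582
```

>>> jog_arm(moves=[0.05,-0.0375,-0.006,0,0,0,0,0.05,-0.0375,-0.0055,0,0,0,0,0.05,0,0,-0.02,0,0,0,0.05,0,0,-0.03,0,0,0,0.05,0,0,0,0,0,0,0.05,0,0,0,0,0,0])

```text
time: 23.97
position: [438.2, -81.6, 95.6]
orientation: [-0.095, 1.572, 0.097]
ft_force: [0.4, 0.4, 0.8]
gripper_width: 0.586
```

>>> jog_arm(moves=[0.05,0.002,0,-0.03,0,0,0,0.05,0,0,-0.03,0,0,0,0.05,0,0,-0.02,0,0,0,0.05,0,0,-0.001,0,0,0,0.05,0,0,0,0,0,0,0.005,0,0,0,0,0,0,0.005,0,0,0,0,0,0,0.005,0,0,0,0,0,0,0.005,0,0,0,0,0,0,0.005,0,0,0,0,0,0,0.005,0,0,0,0,0,0])

```text
time: 24.88
position: [443.0, -82.6, 16.8]
orientation: [-0.098, 1.566, 0.095]
ft_force: [-0.4, -0.2, 5.6]
gripper_width: 0.217
```

>>> jog_arm(moves=[0.005,0,0,0.02,0,0,0,0.005,0,0,0.04,0,0,0,0.005,0,0,0.04,0,0,0,0.005,0,0,0.032,0,0,0,0.005,0.0378,0.0006,0,0,0,0,0.005,0.0378,0.0006,0,0,0,0,0.005,0.0378,0.0006,0,0,0,0,0.005,0.0378,0.0006,0,0,0,0,0.005,0.0378,0.0006,0,0,0,0,0.005,0.0378,0.0006,0,0,0,0,0.005,0,0,0,0,0,0,0.005,0,0,0,0,0,0])

```text
time: 25.88
position: [669.6, -78.3, 146.7]
orientation: [-0.097, 1.568, 0.097]
ft_force: [-0.2, 0.6, -0.7]
gripper_width: 0.222
```

>>> jog_arm(moves=[0.005,0,0,-0.025,0,0,0,0.005,0,0,-0.025,0,0,0,0.005,0,0,-0.01,0,0,0,0.005,0,0,-0.005,0,0,0,0.005,0,0,-0.002,0,0,0,0.005,0,0,0,0,0,0,0.005,0,0,0,0,0,0])

```text
time: 26.47
position: [668.8, -78.5, 81.6]
orientation: [-0.097, 1.567, 0.096]
ft_force: [0.1, 0.6, -0.2]
gripper_width: 0.22
```

>>> jog_arm(moves=[0.005,0,0,-0.004,0,0,0,0.005,0,0,0,0,0,0,0.045,0,0,0,0,0,0,0.045,0,0,0,0,0,0,0.045,0,0,0,0,0,0,0.05,0,0,0.02,0,0,0,0.05,0,0,0.03,0,0,0,0.05,0,0,0.02,0,0,0,0.05,-0.0342,-0.0104,0,0,0,0,0.05,-0.0342,-0.0104,0,0,0,0,0.05,-0.0342,-0.0104,0,0,0,0,0.05,-0.0342,-0.0104,0,0,0,0])

```text
time: 27.47
position: [529.9, -120.3, 146.1]
orientation: [-0.097, 1.568, 0.096]
ft_force: [0.1, -0.2, 0.5]
gripper_width: 0.587
```

>>> jog_arm(moves=[0.05,-0.0342,-0.0104,0,0,0,0,0.05,0,0,-0.02,0,0,0,0.05,0,0,-0.03,0,0,0,0.05,0,0,0,0,0,0,0.05,0,0,0,0,0,0])

```text
time: 27.88
position: [495.9, -130.1, 95.5]
orientation: [-0.095, 1.572, 0.097]
ft_force: [0.4, 0.2, 0.4]
gripper_width: 0.588
```

>>> jog_arm(moves=[0.05,0.001,0,-0.03,0,0,0,0.05,0,0,-0.03,0,0,0,0.05,0,0,-0.02,0,0,0,0.05,0,0,-0.001,0,0,0,0.05,0,0,0,0,0,0,0.005,0,0,0,0,0,0,0.005,0,0,0,0,0,0,0.005,0,0,0,0,0,0,0.005,0,0,0,0,0,0,0.005,0,0,0,0,0,0,0.005,0,0,0,0,0,0])

```text
time: 28.8
position: [499.8, -131.0, 17.1]
orientation: [-0.098, 1.565, 0.095]
ft_force: [-0.5, 0.3, 5.1]
gripper_width: 0.214
```

>>> jog_arm(moves=[0.005,0,0,0.02,0,0,0,0.005,0,0,0.04,0,0,0,0.005,0,0,0.04,0,0,0,0.005,0,0,0.032,0,0,0,0.005,0.035,0.0041,0,0,0,0,0.005,0.035,0.0041,0,0,0,0,0.005,0.035,0.0041,0,0,0,0,0.005,0.035,0.0041,0,0,0,0,0.005,0.035,0.0041,0,0,0,0,0.005,0,0,0,0,0,0,0.005,0,0,0,0,0,0])

```text
time: 29.72
position: [674.5, -109.5, 147.1]
orientation: [-0.098, 1.568, 0.097]
ft_force: [-0.4, -0.9, -0.5]
gripper_width: 0.216
```

>>> jog_arm(moves=[0.005,0,0,-0.025,0,0,0,0.005,0,0,-0.025,0,0,0,0.005,0,0,-0.01,0,0,0,0.005,0,0,-0.005,0,0,0,0.005,0,0,-0.002,0,0,0,0.005,0,0,0,0,0,0,0.005,0,0,0,0,0,0])

```text
time: 30.3
position: [673.4, -109.7, 81.3]
orientation: [-0.096, 1.568, 0.097]
ft_force: [-1.8, 3.0, -1.4]
gripper_width: 0.221
```

>>> jog_arm(moves=[0.005,0,0.0005,-0.002,0,0,0,0.005,0,0,-0.0017,0,0,0,0.005,0,0,0,0,0,0,0.045,0,0,0,0,0,0,0.045,0,0,0,0,0,0,0.045,0,0,0,0,0,0,0.055,0,0,0.02,0,0,0,0.055,0,0,0.03,0,0,0,0.055,0,0,0.03,0,0,0,0.055,-0.02,0,0,0,0,0,0.055,-0.02,0.02,0,0,0,0,0.055,-0.02,0.02,0,0,0,0])

```text
time: 31.3
position: [613.1, -70.3, 157.0]
orientation: [-0.095, 1.567, 0.094]
ft_force: [0.1, 0.4, 0.7]
gripper_width: 0.64
```

```bash
python3 - <<'E'
from h import *
print(tool()[:2])
im,K,W=load("top1")
f=lambda p,o,s:(np.array(p,float)+.5)/s-.5+o
k=ray(K,W,f([(238,122),(276,120),(313,411),(270,415)],(195,120),3.3),19);print("keeper",k.round(1),k.mean(0))
d=(k[0]+k[1]-k[2]-k[3])/2;print(np.degrees(np.arctan2(d[1],d[0])),np.hypot(*d[:2]))
E
```

```text
(array([613.13096449, -70.27204336, 157.04644164]), np.float64(6.908871852781786))
keeper [[633.5 231.1  19. ]
 [634.7 202.9  19. ]
 [418.9 175.7  19. ]
 [416.3 206.7  19. ]] [525.84081042 204.09771795  19.        ]
6.805097878624611 218.01934970089997
```

>>> jog_arm(moves=[0.055,-0.0106,0.034,0,0,0,0,0.055,-0.0106,0.034,0,0,0,0,0.055,-0.0106,0.034,0,0,0,0,0.055,-0.0106,0.034,0,0,0,0,0.055,-0.0106,0.034,0,0,0,0,0.055,-0.0106,0.034,0,0,0,0,0.055,-0.0106,0.034,0,0,0,0,0.055,-0.0106,0.034,0,0,0,0,0.055,0,0,0,0,0,0,0.055,0,0,0,0,0,0,0.055,0,0,0,0,0,0])

```text
time: 32.22
position: [528.6, 202.3, 156.4]
orientation: [-0.097, 1.568, 0.096]
ft_force: [0.5, -0.5, 0.0]
gripper_width: 0.649
```

```bash
python3 - <<'E'
from h import *
print(tool()[:3])
im,K,W=shot("wrist","w7")
u=proj(K,W,[[526,204,19]])[0]; print(u, cv2.cvtColor(im,cv2.COLOR_BGR2HSV)[int(u[1])-8:int(u[1])+9:8,int(u[0])-60:int(u[0])+61:40].tolist())
for lo in((4,140,60),(8,110,90)):
  m=cmask(im,lo,(24,255,255)); ys,xs=np.where(m); print(m.sum()/255,xs.min(),xs.max(),ys.min(),ys.max())
  print(fit(m,K,W,KEEP,(526,204,-83.2),9))
E
```

```text
(array([528.5958935 , 202.34043673, 156.42998128]), np.float64(7.056260906513056), array([ 3.75963067e-04, -6.44668673e-04, -9.99999722e-01]))
[326.86143856 187.10576699] [[[20, 255, 183], [20, 243, 185], [18, 200, 184], [19, 225, 184]], [[20, 255, 186], [20, 255, 185], [18, 199, 182], [19, 237, 183]], [[20, 255, 183], [20, 255, 184], [18, 214, 180], [19, 255, 182]]]
8010.0 207 449 170 207
(array([527.00122806, 203.28832818, -82.93891841]), np.float64(0.06746044130957211))
8108.0 206 449 170 207
(array([526.80150753, 203.26123874, -82.93635451]), np.float64(0.05456801924025654))
```

The fit is clean (5% residual): keeper at (527,203.3), jaws already parallel to it. Grasping.

>>> jog_arm(moves=[0.055,-0.0015,0.001,-0.03,0,0,0,0.055,0,0,-0.035,0,0,0,0.055,0,0,-0.035,0,0,0,0.055,0,0,-0.025,0,0,0,0.055,0,0,-0.006,0,0,0,0.055,0,0,0,0,0,0,0.055,0,0,0,0,0,0])

```text
time: 32.85
position: [527.9, 202.8, 26.2]
orientation: [-0.095, 1.568, 0.095]
ft_force: [0.2, -0.1, 0.7]
gripper_width: 0.642
```

>>> jog_arm(moves=[0.01,0,0,0,0,0,0,0.01,0,0,0,0,0,0,0.01,0,0,0,0,0,0,0.01,0,0,0,0,0,0,0.01,0,0,0,0,0,0,0.01,0,0,0,0,0,0])

```text
time: 33.35
position: [528.5, 203.8, 27.4]
orientation: [-0.096, 1.565, 0.096]
ft_force: [0.2, -1.6, 5.9]
gripper_width: 0.288
```

>>> jog_arm(moves=[0.01,0,0,0.02,0,0,0,0.01,0,0,0.04,0,0,0,0.01,0,0,0.04,0,0,0,0.01,0,0,0.04,0,0,0,0.01,0.0072,-0.0172,0,0,0,6.93,0.01,0.0072,-0.0172,0,0,0,6.93,0.01,0.0072,-0.0172,0,0,0,6.93,0.01,0.0072,-0.0172,0,0,0,6.93,0.01,0.0072,-0.0172,0,0,0,6.93,0.01,0.0072,-0.0172,0,0,0,6.93,0.01,0.0072,-0.0172,0,0,0,6.93,0.01,0.0072,-0.0172,0,0,0,6.93])

```text
time: 34.35
position: [584.9, 65.2, 166.1]
orientation: [-0.854, 1.396, 0.853]
ft_force: [-0.2, -0.3, -0.8]
gripper_width: 0.293
```

>>> jog_arm(moves=[0.01,0.0072,-0.0172,0,0,0,6.93,0.01,0.0072,-0.0172,0,0,0,6.93,0.01,0.0072,-0.0172,0,0,0,6.93,0.01,0.0072,-0.0172,0,0,0,6.93,0.01,0.0072,-0.0172,0,0,0,6.93,0.01,0,0,0,0,0,0,0.01,0,0,0,0,0,0,0.01,0,0,0,0,0,0])

```text
time: 35.02
position: [620.2, -19.5, 165.6]
orientation: [-1.299, 1.148, 1.3]
ft_force: [-0.0, 0.9, -1.0]
gripper_width: 0.296
```

```bash
python3 - <<'E'
from h import *
p,h,x,s=tool(); print(p,h,x,s["gripper_width"])
im,K,W=shot("wrist","w8")
z=9+p[2]-27
m=cmask(im,(4,110,40),(24,255,255),near=proj(K,W,[[p[0],p[1],z+10]])[0]); ys,xs=np.where(m); print(m.sum()/255,xs.min(),xs.max(),ys.min(),ys.max())
for dz in(0,-3): print(fit(m,K,W,KEEP,(p[0],p[1],h-90),z+dz))
E
```

```text
[620.18012638 -19.53224896 165.64771972] 97.05190192997884 [-7.95052763e-05  4.37527996e-04 -9.99999901e-01] 0.2963510398935207
24043.0 119 542 225 309
(array([621.20890028, -20.77355614,   7.02233139]), np.float64(0.1638331721620863))
(array([622.15734048, -20.31967304,   7.05511426]), np.float64(0.12799336598350855))
```

>>> jog_arm(moves=[0.01,0.0005,0,-0.02,0,0,0,0.01,0,0,-0.025,0,0,0,0.01,0,0,-0.015,0,0,0,0.01,0,0,-0.01,0,0,0,0.01,0,0,-0.003,0,0,0,0.01,0,0,0,0,0,0,0.01,0,0,0,0,0,0])

```text
time: 35.65
position: [621.6, -19.7, 93.2]
orientation: [-1.301, 1.147, 1.299]
ft_force: [-0.4, -0.3, -1.1]
gripper_width: 0.288
```

```bash
python3 - <<'E'
from h import *
p,h,x,s=tool(); print(p,h,x,s["gripper_width"])
im,K,W=shot("wrist","w9")
z=9+p[2]-27-3
m=cmask(im,(4,110,40),(24,255,255),near=proj(K,W,[[p[0],p[1],z+10]])[0]); ys,xs=np.where(m); print(m.sum()/255,xs.min(),xs.max(),ys.min(),ys.max())
print(fit(m,K,W,KEEP,(p[0],p[1],h-90),z))
save(im,"w9c",(110,110,560,380),1.75)
E
```

```text
[621.56738102 -19.7472291   93.24937318] 97.141408467243 [ 1.15206166e-03 -1.27971944e-04 -9.99999328e-01] 0.2877175179226132
23377.0 119 542 225 309
(array([623.70001724, -20.54827292,   7.13902849]), np.float64(0.10650004812473933))
```

View pics/w9c.png

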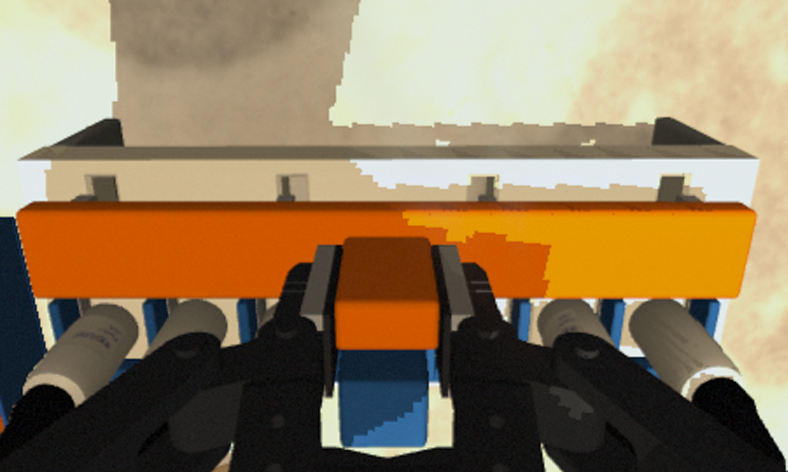

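The view shows the keeper over the front row, with the slots' front ends at (104,185), (293,185), (484,185) and (673,185), tooth tips just in front of them, and droppers clear. I'll check the along-row offset by profile.

```bash
python3 - <<'E'
from h import *
im,K,W=load("w9"); g=cv2.cvtColor(im,cv2.COLOR_BGR2GRAY)
for c in(169,277,386,494):
    for r in(212,214,216,219,221,222,223): print(r,c-18,g[r,c-18:c+19].tolist())
def Rz(a): a=np.radians(a);return np.array([[np.cos(a),-np.sin(a),0],[np.sin(a),np.cos(a),0],[0,0,1]])
P=np.array([(-40-15.5,y,60) for y in(-96,-32,32,96)])@Rz(7.1).T+[660.9,-14.6,0]; print("slot pred",proj(K,W,P).round(1).tolist())
P=np.array([(-14,y,-6) for y in(-96,-32,32,96)])@Rz(7.14).T+[623.7,-20.5,72.2]; print("tooth pred",proj(K,W,P).round(1).tolist())
E
```

```text
212 151 [185, 185, 186, 187, 185, 185, 183, 160, 152, 149, 150, 110, 80, 78, 76, 75, 75, 77, 76, 76, 76, 74, 76, 74, 66, 143, 180, 186, 184, 186, 186, 184, 186, 184, 185, 185, 185]
214 151 [185, 186, 185, 185, 185, 183, 185, 173, 153, 150, 150, 122, 84, 76, 74, 77, 75, 77, 77, 77, 75, 78, 75, 75, 56, 136, 173, 181, 185, 184, 185, 185, 185, 185, 187, 186, 186]
216 151 [185, 186, 185, 184, 185, 183, 185, 185, 157, 152, 150, 150, 94, 75, 75, 76, 76, 74, 74, 77, 76, 75, 76, 75, 60, 89, 157, 183, 185, 184, 186, 186, 185, 184, 185, 185, 187]
219 151 [185, 186, 183, 186, 184, 185, 185, 185, 172, 154, 149, 151, 120, 86, 75, 77, 74, 76, 75, 77, 74, 76, 78, 76, 76, 49, 142, 177, 185, 185, 185, 186, 186, 185, 186, 184, 185]
221 151 [186, 185, 176, 171, 131, 121, 119, 120, 122, 106, 106, 105, 104, 77, 72, 73, 76, 77, 77, 77, 74, 76, 76, 76, 77, 60, 111, 162, 181, 185, 185, 186, 185, 185, 186, 186, 186]
222 151 [185, 178, 132, 84, 75, 75, 74, 71, 73, 74, 72, 66, 56, 57, 68, 76, 73, 77, 74, 74, 76, 75, 75, 77, 77, 62, 93, 158, 181, 185, 184, 184, 186, 184, 184, 184, 185]
223 151 [170, 132, 86, 74,
[... 3478 characters left out ...]
185, 184, 184, 221, 230]
221 476 [186, 184, 184, 184, 184, 185, 184, 185, 177, 152, 79, 76, 77, 78, 79, 80, 78, 81, 79, 81, 76, 73, 78, 87, 102, 124, 128, 139, 146, 148, 148, 169, 184, 185, 185, 185, 183]
222 476 [186, 185, 186, 184, 184, 185, 185, 184, 176, 134, 74, 75, 79, 82, 80, 79, 78, 79, 77, 79, 68, 64, 68, 76, 83, 82, 83, 83, 83, 82, 82, 117, 163, 178, 183, 184, 183]
223 476 [184, 187, 184, 184, 184, 184, 184, 184, 169, 129, 81, 78, 79, 80, 78, 79, 78, 79, 79, 78, 63, 59, 59, 63, 76, 82, 81, 83, 83, 83, 82, 84, 101, 140, 173, 183, 184]
slot pred [[167.6, 211.8], [277.7, 211.9], [387.7, 212.0], [497.6, 212.1]]
tooth pred [[161.2, 222.1], [274.0, 222.1], [386.9, 222.1], [499.7, 222.1]]
```

Offsets are small: the keeper sits about 0.45 mm low in y and about 1 mm far in x. Correcting and lowering.

>>> jog_arm(moves=[0.01,-0.001,0.0005,-0.003,0,0,0,0.01,0,0,-0.002,0,0,0,0.01,0,0,-0.002,0,0,0,0.01,0,0,-0.002,0,0,0,0.01,0,0,0,0,0,0])

```text
time: 36.12
position: [619.7, -19.5, 82.9]
orientation: [-1.3, 1.148, 1.301]
ft_force: [0.0, -0.6, -1.3]
gripper_width: 0.29
```

>>> jog_arm(moves=[0.01,0,0,-0.002,0,0,0,0.01,0,0,-0.002,0,0,0,0.01,0,0,-0.002,0,0,0,0.01,0,0,-0.001,0,0,0,0.01,0,0,0,0,0,0])

```text
time: 36.53
position: [620.2, -19.6, 78.4]
orientation: [-1.301, 1.147, 1.299]
ft_force: [-3.8, -0.5, 13.2]
gripper_width: 0.292
```

Home at 78.4 with contact force. Letting go and rising clear.

>>> jog_arm(moves=[0.01,0,0,0.002,0,0,0,0.055,0,0,0,0,0,0,0.055,0,0,0,0,0,0,0.055,0,0,0,0,0,0,0.055,0,0,0.02,0,0,0,0.055,0,0,0.04,0,0,0,0.055,0,0,0.04,0,0,0,0.055,0,0,0.03,0,0,0,0.055,0,0,0.02,0,0,0,0.055,0,0,0,0,0,0,0.055,0,0,0,0,0,0,0.055,0,0,0,0,0,0])

```text
time: 37.53
position: [619.4, -19.4, 227.2]
orientation: [-1.299, 1.149, 1.302]
ft_force: [-0.5, 0.8, -0.5]
gripper_width: 0.647
```

```bash
python3 - <<'E'
from h import *
p,h,x,s=tool(); print(p,h,s["time"],s["ft_force"].round(1))
im,K,W=shot("wrist","w10",(80,60,600,400),1.5)
m=cmask(im,(4,110,40),(24,255,255),near=proj(K,W,[[621,-19,70]])[0])
for z in(57,60):print(m.sum()/255,fit(m,K,W,KEEP,(621,-19.5,7.1),z))
E
```

```text
[619.4327034  -19.4433188  227.19183361] 97.12528944813343 37.5333 [-0.5  0.8 -0.5]
7091.0 (array([621.48807816, -20.45922657,   7.14901011]), np.float64(0.03587420230582097))
7091.0 (array([620.80397306, -20.35299589,   7.1243247 ]), np.float64(0.053767231957127244))
```

View pics/w10.png

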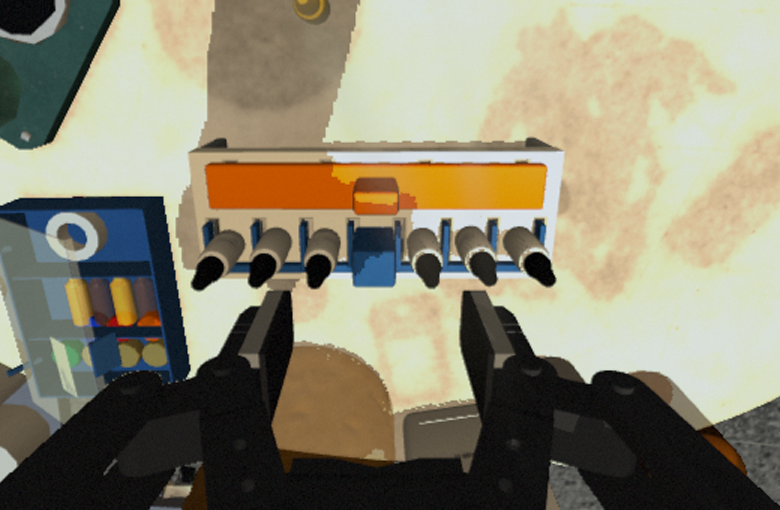

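The picture shows the keeper lying flat along the front row (rail at (375,187), residual 4%), all six droppers upright in their bays, the comb home, and the yellow look-alike untouched. Handing in.

```bash
python3 -c "
from rig import ctrl
print(ctrl.sign_off())"
```

```text
the job is handed in; nothing more can be done
None
```

The stand is fitted out and handed in at about 37.5 s of the 200 s. No verdict was reported back.

- **Comb:** home in the rear row with its spine at the back. It met firm contact at the height expected for fully home.
- **Droppers:** all six were present. Each stands in its own bay and looks upright in the last picture. The sixth (bay 5) showed about 3 N of sideways force on the way down, probably touching a fin. I moved it 0.5 mm over.
- **Keeper:** it was knocked about 38 mm aside during the run, so I measured it again before picking it up. It is home in the front row, seated at the same height as the comb, and my fit of the last picture puts it about 1 mm from its home point and parallel to the stand.
- **Left alone:** I did not touch the yellow look-alike or the scraper. The scraper is outside the last picture, so I did not check it again.
- **Measurement disagreement:** the wrist camera sees things 1–2% smaller than its calibration says, as if it sat about 3 mm higher. I allowed for this by comparing parts within the same picture. The grips, heights and forces otherwise agreed with expectations.

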